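Drop the locking cam and send the core carriage home

ROBOT

A 6-joint arm with a two-finger parallel gripper is mounted at the origin on the work surface. World frame = base frame: x ahead of the robot, y to its left, z up, the work surface at z = 0. Lengths are in m, angles in rad, forces in N, time in s.
With the tool pointing down it reaches from about 0.25 to 0.725 m from the base axis. Payload 4 kg.
Tool frame: the origin (TCP) lies midway between the tips of the shut fingers; the grasp point (between the pads) lies 19 mm behind it; z points along the fingers, x is the direction in which the jaws open and shut, and the axes are right-handed (so a half turn about z gives the same grasp; the last joint's range is limited). The gripper opens to 85 mm and grips with 20 to 120 N. Pads are 22 mm wide; open, the fingers measure 114 mm over their backs; the gripper's body (76 mm by 85 mm) begins 54 mm behind the grasp point. The pads swing forward as they close: fully open they stand 13 mm farther back than shut.
Start: joints at [-1.26, 0.241, 0.005, 1.335, 0, 1.571], TCP at [0.153, -0.476, 0.231] pointing down, gripper open.
Joint ranges: [-2.72, 2.72], [-1.05, 1.87], [-1.09, 1.28], [-1.99, 2.15], [-1.42, 1.44], [-3.14, 3.14]. Speed limits (rad/s): [2.79, 2.79, 3.14, 3.14, 3.14, 3.14].

INTERFACE

Orientations are given as a unit quaternion [x, y, z, w].
In Python, from workcell import bot, vision, ticket gives the robot as it stands.
- The arm moves only by the tool play_rows, never from a script. Its argument "deltas" is one flat list of numbers, 5 for each row, row after row: the opening, from 0 (shut) to 1 (fully open), then the shift along the tool's x, y, z in units of 60 mm (1.0 is 60 mm), then the turn about the tool's z in degrees. A call has 1 to 12 rows; each row shifts and turns the pose as measured when the row begins, along the tool's axes as they then stand; what a row does not reach is not made up. A row lasts 1/8 s, in which the tool goes at most 62.5 mm and 10.7 degrees, less where a joint would pass 70% of its speed; a pose out of reach is approached as far as the arm can. A call is refused whole if a number of a shift passes 1 or a number of a turn 10.7, either way. A call with a gripper value outside its range is refused whole. The fingers move at their own pace and stop on an object; the grip force is fixed at half the most. Time passes only in rows, so rows that do not move let the fingers close. It gives the time, the measured TCP pose, the force and the opening at its end, in the units of the state.
- bot.get_obs(): the state, without advancing time (a new reading comes with each control period).
- vision.camera(name): name is "scene" or "side" or "wrist"; returns a dict with "color" (384x512x3 uint8, blue, green, red), "intrinsics" (3x3 intrinsics, pixels), "k1" (the pictures are not rectified: a ray, as slopes to the right and down, at radius r is drawn at 1 + k1 r^2 times it, then the intrinsics apply), "rvec" (rotation vector, rad) and "tvec" (3), from world to camera coordinates, as OpenCV has them. Camera axes: x right, y down, z forward; pixel columns grow to the right and rows downward; lengths in m; the calibration is good to about 2 mm. A picture is of the moment at which its call begins. There is no depth.
- ticket.job_done(): hands the job in, once; it reports no verdict.
The state is a dict: "clock": time; "joint_pos": joint angles; "joint_vel": joint speeds; "tau": joint torques, N m; "eef_pos": TCP position; "tool_rot": TCP orientation; "ft_force": force on the tool from outside, world axes, zero at the start; "ft_torque": the same for the moment, N m; "grip_width": finger opening in m.
Only numpy, scipy, OpenCV 4.12 (cv2) and the standard library are available. Lean on these libraries where they do the work, as an engineer would, in place of code of your own. Each camera call takes 0.05 s, during which the arm holds its last target. There are 200 camera calls.

TASK

On the blue specimen fixture, push the red post with your fingertips to turn the yellow eccentric cam to its low point, so that its lever points straight away from the carriage at the green mark; only then push the orange plate to slide the carriage all the way forward to its end stop, and draw clear of everything. Do it all by touch: do not pinch the post or the plate, do not touch, tip or lift the core that rides on the carriage, and leave the other things on the bench where they are.

Things in the scene. Friction and masses are not known exactly. Their poses are not given: they have to be found in the camera images.
- fixture: Blue base plate 330 x 130 x 12 mm, fixed to the bench; place and yaw vary. Origin: centre of its underside. z up; +x is 'forward', the way the carriage slides towards the cam, roughly to the robot's left (world +y). Carriage rails on its rear (-x) part reach 24 mm above the bench. The green mark lies on its centre line, 142 to 162 mm ahead of the origin.
- pivot (a point): Cam axis (vertical), on the fixture's centre line 75 mm ahead (+x) of its origin; the point is on top of the pivot pin, 48 mm above the bench. The yellow cam disc is 68 mm across, its centre 14 mm off this axis towards the lever; its top is 30 mm above the bench.
- cam (a joint): Cam angle, rad, positive counter-clockwise seen from above. 0: lever and lobe point back at the carriage (high point, carriage blocked). +3.14 and -3.14 are both the low point: lever points forward (+x) at the green mark. Stops at +3.2 and -3.2; either way round will do. Starts between -1.6 and 1.6. About 4 N at the post turns it; it stays where it is left.
- cam_post (a point): Red upright post on the end of the cam's lever, 18 mm diameter, from 40 to 87 mm above the bench (the 14 mm wide lever bar is below). Origin: centre of the post, half-way up. It runs on a circle of 55 mm radius: in the fixture's frame it is at pivot + 55 mm x (-cos a, -sin a), a being the cam angle.
- carriage (a joint): Position of the aluminium carriage (follower slide) along the fixture's +x, m: 0 fully back (start), 0.06 fully forward on its end stop. Its brass nose meets the cam at about 0.034 when the cam is high; only with the cam low can it reach 0.06. About 4 N of sliding friction; it stays where it is left.
- push_plate (a point): Orange upright plate at the carriage's rear end, to be pushed forward on its rear (-x) face: 8 mm thick along x, 70 mm wide along y, from 14 to 64 mm above the bench. Origin: centre of the plate; axes parallel to the fixture's. With the carriage fully back it is 135 mm behind (-x) the fixture's origin.
- nest (a point): Centre of the shallow square nest on the carriage in which the core stands, 28 mm above the bench, 70 mm ahead of the orange plate's centre. The nest's rim is 6 mm high.
- core: Grey concrete core, 50 mm diameter, 60 mm tall, 0.28 kg, standing loose in the carriage's nest (top 88 mm above the bench). Origin: centre of its underside. It rides along with the carriage.
- spare_core: Bystander: reddish core, 50 mm diameter, 60 mm tall, standing loose beside the fixture. Origin: centre of its underside.
- tin: Bystander: open aluminium sample tin, 68 mm across, 30 mm tall, beside the fixture. Origin: centre of its underside.
- jar: Bystander: amber jar with white cap, 56 mm diameter, 75 mm tall, beside the fixture on the robot's side. Origin: centre of its underside.
- meter: Bystander: red hand-held meter, 130 x 66 x 34 mm, lying on the bench to the left. Origin: centre of its underside.
- brush: Bystander: hand brush lying on the bench to the right.
- spatula: Bystander: spatula lying on the bench, left of the fixture.

How it is judged:
By the outcome, as a careful person would: the job done as asked, in the order asked, and still so for the second after the job is handed in, with the robot touching nothing.
It also fails if it takes over 51 s, if anything falls off the work surface, if the arm or the gripper's body presses on something with over 40 N, if the wrist force passes 120 N, or if a joint passes its speed limit or range.

## Working session

There is one attempt and no reset: what is moved stays moved. The work goes in short steps, Python scripts to look and compute and a tool call to move; the robot and the scene stay as the last step left them, time stands still between calls to the robot, and variables do not carry over. Pictures are saved under pics/ and viewed, about 8 in all and at most 12, crops included, and the job is handed in when it is done.

Besides the shell and the picture viewer there is one more tool, called as name(argument=value, ...) on one line, values as JSON. play_rows: Moves the arm, as the interface text tells. Its arguments: {"type":"object","properties":{"deltas":{"type":"array"}},"required":["deltas"]}

```bash
mkdir -p pics; ls
cat > h.py <<'E'
import numpy as np, cv2
from workcell import bot, vision, ticket
def snap(n):
    return vision.camera(n)
def ray(c,u,v):
    K=np.array(c["intrinsics"]);k1=c["k1"];k1=float(np.ravel(k1)[0])
    p=cv2.undistortPoints(np.array([[[u,v]]],float),K,np.array([k1,0,0,0,0.]),).ravel()
    R=cv2.Rodrigues(np.array(c["rvec"],float))[0];t=np.array(c["tvec"],float).ravel()
    return -R.T@t, R.T@np.array([p[0],p[1],1])
def onz(c,u,v,z):
    o,d=ray(c,u,v);return o+d*(z-o[2])/d[2]
def proj(c,P):
    return cv2.projectPoints(np.array(P,float).reshape(-1,3),np.array(c["rvec"],float),np.array(c["tvec"],float),np.array(c["intrinsics"]),np.array([float(np.ravel(c["k1"])[0]),0,0,0,0]))[0].reshape(-1,2)
E
python3 - <<'E'
from h import *
import pickle
ims=[]
for n in("scene","side"):
    c=snap(n);pickle.dump(c,open(n+".pkl","wb"));cv2.imwrite(f"pics/{n}0.png",c["color"]);print(n,ray(c,256,192),c["k1"])
print({k:np.round(v,3) for k,v in bot.get_obs().items()})
E
```

```text
pics
scene (array([1.04136121, 0.37748809, 0.86331789]), array([-0.50174432, -0.35406572, -0.78946377])) -0.09480061962918988
side (array([ 0.29203488, -1.39898771,  1.15567808]), array([ 0.16631312,  0.78149292, -0.60151959])) 0.03765276790447168
{'clock': np.float64(0.1), 'joint_pos': array([-1.26 ,  0.241,  0.004,  1.335, -0.   ,  1.571]), 'joint_vel': array([-0.   , -0.002,  0.003, -0.   , -0.   ,  0.002]), 'tau': array([ 0.0000e+00, -3.7314e+01,  2.5301e+01,  1.1000e-02,  0.0000e+00,
        0.0000e+00]), 'eef_pos': array([ 0.153, -0.475,  0.23 ]), 'tool_rot': array([ 0.808, -0.589, -0.001, -0.001]), 'ft_force': array([ 0.714,  0.337, -0.078]), 'ft_torque': array([-0.058, -0.001, -0.023]), 'grip_width': np.float64(0.085)}
```

View pics/scene0.png

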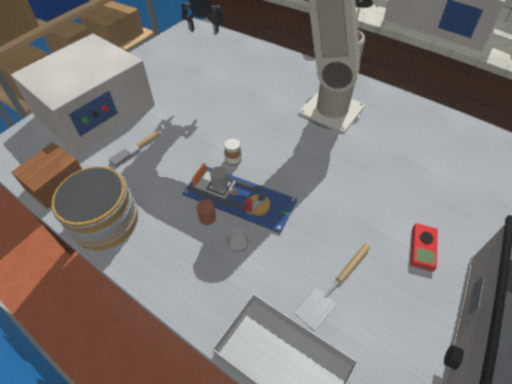

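View pics/side0.png

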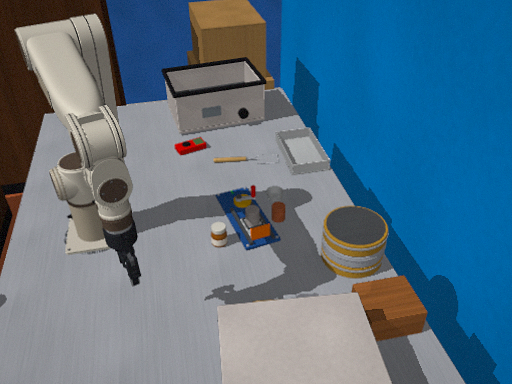

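The fixture is at about (240,200) in the scene view and (247,218) in the side view. The red post is near (253,190) in the side view. Next I'll measure by colour and view a zoomed crop.

```bash
cat > m.py <<'E'
from h import *
import pickle
C={n:pickle.load(open(n+".pkl","rb")) for n in("scene","side")}
roi={"scene":(170,130,310,260),"side":(200,170,300,260)}
cr=[]
for n,c in C.items():
    x0,y0,x1,y1=roi[n];h=cv2.cvtColor(c["color"],cv2.COLOR_BGR2HSV)[y0:y1,x0:x1]
    for nm,lo,hi in(("blue",(105,130,40),(125,255,255)),("green",(45,80,60),(90,255,255)),("yellow",(20,110,90),(34,255,255)),("orange",(5,160,120),(16,255,255)),("red",(0,170,60),(4,255,255)),("red2",(172,150,60),(180,255,255))):
        m=cv2.inRange(h,lo,hi);k,_,s,ce=cv2.connectedComponentsWithStats(m)
        for i in range(1,k):
            if s[i,4]>=5: print(n,nm,s[i,4],"bbox",s[i,:4]+[x0,y0,0,0],"c",np.round(ce[i]+[x0,y0],1))
        if nm=="blue":
            q=cv2.findNonZero(m);print(" blue hull corners",cv2.approxPolyDP(cv2.convexHull(q),4,True).reshape(-1,2)+[x0,y0])
    cr.append(cv2.resize(c["color"][y0:y1,x0:x1],(400,int(400*(y1-y0)/(x1-x0))),interpolation=cv2.INTER_CUBIC))
H=max(i.shape[0] for i in cr);cr=[cv2.copyMakeBorder(i,0,H-i.shape[0],0,0,0) for i in cr]
cv2.imwrite("pics/crop1.png",np.hstack(cr))
E
python3 m.py
```

```text
scene blue 92 bbox [235 187  16  11] c [242.8 192.3]
scene blue 6 bbox [261 190   5   3] c [263.  190.7]
scene blue 10 bbox [238 198   7   5] c [241.3 200.1]
scene blue 6 bbox [223 206   3   4] c [224.2 207.5]
scene blue 7 bbox [227 206   2   5] c [227.4 208. ]
scene blue 5 bbox [230 209   3   4] c [230.6 210.6]
scene blue 25 bbox [235 211  12   7] c [240.9 214. ]
scene blue 74 bbox [271 215  17  15] c [280.2 222. ]
scene blue 5 bbox [253 217   5   3] c [255.  217.8]
scene blue 16 bbox [261 218   7   7] c [263.5 220.9]
scene blue 5 bbox [257 220   3   3] c [258.  220.8]
 blue hull corners [[289 211]
 [279 230]
 [192 194]
 [244 181]
 [287 197]]
scene green 18 bbox [282 211   7   4] c [284.8 212.3]
scene yellow 26 bbox [251 195   7   7] c [254.2 197.3]
scene yellow 133 bbox [253 198  16  17] c [261.6 208.3]
scene red2 5 bbox [246 199   3   4] c [246.6 200.2]
side blue 803 bbox [216 188  64  62] c [240.4 218.1]
side blue 18 bbox [252 200   8   8] c [254.9 202.7]
side blue 39 bbox [260 209  10  14] c [263.8 216.1]
side blue 31 bbox [271 225   7  11] c [273.6 231. ]
 blue hull corners [[279 240]
 [246 249]
 [216 195]
 [246 188]]
side green 10 bbox [230 190   4   4] c [231.7 191.5]
side yellow 9 bbox [242 194   6   2] c [244.  194.7]
side yellow 98 bbox [234 198  17  10] c [242.2 203. ]
side orange 209 bbox [250 224  20  16] c [259.8 231.6]
side orange 25 bbox [212 233   8   7] c [214.8 236.2]
side red 33 bbox [251 186   4  11] c [252.8 191. ]
```

View pics/crop1.png

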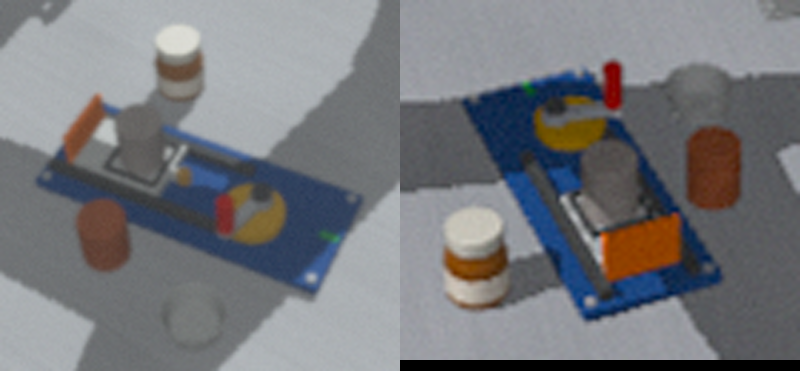

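The crop shows all the base corners, the green mark, the lever (pointing away from the robot towards the post), the orange plate, the core, and the bystanders. In the scene image the post is at about (249,205), and in the side image at (253,191). Next I'll turn these into positions.

```bash
cat > p.py <<'E'
from h import *
import pickle
C={n:pickle.load(open(n+".pkl","rb")) for n in("scene","side")}
s,d=C["scene"],C["side"]
def S(u,v):return 170+u*.35,130+v*.35
def D(u,v):return 200+(u-400)/4,170+v/4
def tri(a,b):
    (o1,d1),(o2,d2)=ray(s,*a),ray(d,*b)
    t=np.linalg.lstsq(np.c_[d1,-d2],o2-o1,rcond=None)[0];p,q=o1+t[0]*d1,o2+t[1]*d2
    return (p+q)/2,np.linalg.norm(p-q)
z=.012
cs=np.array([onz(s,*S(*p),z)[:2] for p in((38,180),(105,101),(362,200),(316,292))])
cd=np.array([onz(d,*D(*p),z)[:2] for p in((720,275),(587,316),(464,100),(588,70))])
for n,c in(("scene",cs),("side",cd)):
    f=(c[2]+c[3]-c[0]-c[1]);print(n,np.round(c,3).tolist(),"ctr",c.mean(0).round(4),"yaw",np.arctan2(f[1],f[0]).round(3),"L",np.linalg.norm(f)/2,"W",np.linalg.norm(c[0]-c[1]),np.linalg.norm(c[2]-c[3]))
g=[onz(s,284.8,212.3,.0125),onz(d,231.7,191.5,.0125)];print("green",g)
print("post",tri(S(225,215),D(613,85)))
print("pin top",tri(S(262,190),D(554,104)))
print("plate",tri(S(84,129),D(641,247)))
print("core top",tri(S(139,118),D(610,152)))
print("spare top",tri(S(102,213),D(714,140)), "jar cap",tri(S(178,37),D(475,222)))
print("tin top",tri(S(193,300),D(699,78)))
E
python3 p.py
```

```text
scene [[0.631, -0.187], [0.501, -0.2], [0.456, 0.114], [0.579, 0.135]] ctr [ 0.5416 -0.0346] yaw 1.722 L 0.3214341646095501 W 0.13040308429100544 0.12454939391630046
side [[0.631, -0.195], [0.508, -0.219], [0.453, 0.104], [0.58, 0.124]] ctr [ 0.5429 -0.0465] yaw 1.735 L 0.32546075698875265 W 0.12482579566291745 0.12892965700504874
green [array([0.51463372, 0.10840323, 0.0125    ]), array([0.51606828, 0.11148234, 0.0125    ])]
post (array([0.58416711, 0.02838643, 0.0631274 ]), np.float64(0.0024165379427533765))
pin top (array([0.52813517, 0.03397124, 0.04666349]), np.float64(0.0029826874931614144))
plate (array([ 0.56451082, -0.17418414,  0.04007677]), np.float64(0.0022818131420297093))
core top (array([ 0.55240262, -0.10275481,  0.09177547]), np.float64(0.004583766855497287))
spare top (array([ 0.65333211, -0.07302974,  0.06374427]), np.float64(0.006291558200617471)) jar cap (array([ 0.42465527, -0.15088665,  0.07738158]), np.float64(0.004932282328618785))
tin top (array([0.67120499, 0.05066856, 0.04076878]), np.float64(0.006272033470046692))
```

Checks on the measured points:
- Plate to pin is 211 mm (should be 210).
- Plate to green mark is 288 mm (should be 287).
- The post radius is 56 mm (should be 55).
- The heights are right to a few mm.

This puts the fixture at about (0.5415, -0.0405) with yaw 1.743. The cam is at about +1.31, so the short way round is counter-clockwise to +3.14. I'll start the approach with the fingers shut.

play_rows(deltas=[0,-0.4,-0.7,0,0,0,-0.4,-0.7,0,0,0,-0.4,-0.7,0,0,0,-0.4,-0.7,0,0,0,-0.4,-0.7,0,0,0,-0.4,-0.7,0,0,0,-0.4,-0.7,0,0,0,-0.4,-0.7,0,0,0,-0.4,-0.7,0,0,0,-0.4,-0.7,0,0,0,-0.4,-0.7,0,0,0,0,0,0,0])

```text
clock: 1.6
eef_pos: [0.5214, -0.0705, 0.2254]
tool_rot: [0.807, -0.591, -0.005, -0.0]
ft_force: [-0.1, -0.4, 0.1]
grip_width: 0.0001
```

```bash
cat > g.py <<'E'
from h import *
import sys
# usage: g.py x y z psi_deg -> delta in tool units now
O=np.array([.5415,-.0405]);Y=1.743
f=np.array([np.cos(Y),np.sin(Y)]);l=np.array([-f[1],f[0]]);piv=O+.075*f
def post(a):return piv+.055*(-np.cos(a)*f-np.sin(a)*l)
def pushpt(a,off=.020):  # TCP point behind post, psi for -y face
    t=np.sin(a)*f-np.cos(a)*l
    return post(a)-off*t, np.degrees(np.arctan2(t[1],t[0]))-90
def state():
    o=bot.get_obs();q=o["tool_rot"]
    from scipy.spatial.transform import Rotation as R
    M=R.from_quat(q).as_matrix();return o,M
def tell(t,psi):
    o,M=state();p0=np.degrees(np.arctan2(M[1,0],M[0,0]))
    d=M.T@(np.array(t)-o["eef_pos"])/.06
    print("clk",round(float(o["clock"]),2),"pos",o["eef_pos"].round(4),"psi",p0.round(1),"j",o["joint_pos"].round(2),"F",o["ft_force"].round(1),"w",round(float(o["grip_width"]),3),"zaxis",M[:,2].round(3))
    print("to go tool units",d.round(3),"turn",(-((psi-p0+180)%360-180)).round(1))
if __name__=="__main__":
    a=float(sys.argv[1]);p,psi=pushpt(a,float(sys.argv[2]));tell([*p,float(sys.argv[3])],psi)
E
python3 g.py 1.31 .045 .15
```

```text
clk 1.6 pos [ 0.5214 -0.0705  0.2254] psi -72.4 j [-0.14  0.3   0.07  1.35  0.    2.7 ] F [-0.1 -0.4  0.1] w 0.0 zaxis [-0.007  0.006 -1.   ]
to go tool units [-0.56  -1.202  1.256] turn -67.3
```

play_rows(deltas=[0,-0.19,-0.4,0,0,0,-0.19,-0.4,0,0,0,-0.19,-0.4,0,0,0,0,0,0.15,-9.6,0,0,0,0.15,-9.6,0,0,0,0.15,-9.6,0,0,0,0.15,-9.6,0,0,0,0.15,-9.6,0,0,0,0.15,-9.6,0,0,0,0.15,-9.6,0,0,0,0,0])

```text
clock: 2.98
eef_pos: [0.5702, -0.0246, 0.1557]
tool_rot: [0.999, -0.032, -0.012, -0.001]
ft_force: [-0.6, 0.6, 0.8]
grip_width: -0.0001
```

```bash
python3 g.py 1.31 .045 .058
python3 - <<'E'
from h import *
c=snap("wrist");cv2.imwrite("pics/w1.png",c["color"])
E
```

```text
clk 2.98 pos [ 0.5702 -0.0246  0.1557] psi -3.7 j [-0.04  0.44  0.09  1.25  0.    1.59] F [-0.6  0.6  0.8] w -0.0 zaxis [-0.024  0.002 -1.   ]
to go tool units [ 0.185 -0.147  1.624] turn 1.4
```

View pics/w1.png

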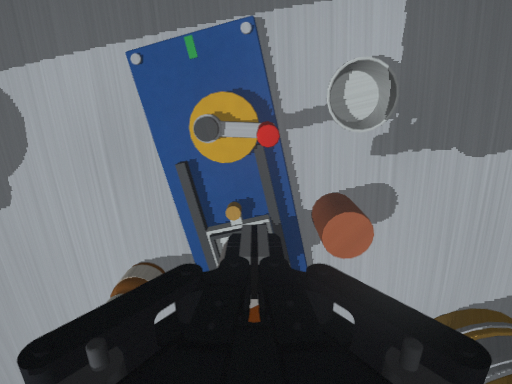

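The wrist picture shows the post top at (268,135), the pin at (207,128), the green mark at (190,47), and the path clear. I'll refine the positions from it.

```bash
cat > wm.py <<'E'
from g import *
import sys
def frame_angle(c,postuv,pin,green):
    P=onz(c,*postuv,.087)[:2];Q=onz(c,*pin,.048)[:2];G=onz(c,*green,.012)[:2]
    F=G-Q;r=P-Q;Yw=np.arctan2(F[1],F[0])
    a=(np.arctan2(r[1],r[0])-Yw+np.pi)
    print("post",P.round(4),"pin",Q.round(4),"green",G.round(4),"pin-green",np.linalg.norm(F).round(4),"yaw",Yw.round(3),"r",np.linalg.norm(r).round(4),"a",((a+np.pi)%(2*np.pi)-np.pi).round(3))
E
python3 - <<'E'
from wm import *
c=snap("wrist")
frame_angle(c,(268,135),(207,128),(190.5,47))
print([onz(c,*p,.012)[:2].round(4) for p in((128,52),(253,15))], [onz(c,u,v,.012)[:2].round(4) for u,v in((306,268),)])
E
```

```text
post [0.5836 0.0277] pin [0.5306 0.0335] green [0.516  0.1081] pin-green 0.076 yaw 1.764 r 0.0533 a 1.269
[array([0.4545, 0.1088]), array([0.5771, 0.131 ])] [array([ 0.6221, -0.1368])]
```

```bash
sed -i 's/O=np.array.*/O=np.array([.5424,-.0404]);Y=1.747/' g.py; python3 g.py 1.29 .04 .058
```

```text
clk 3.08 pos [ 0.5711 -0.0244  0.1567] psi -3.7 j [-0.04  0.44  0.09  1.25  0.    1.59] F [-0.3 -0.8  0.2] w -0.0 zaxis [-0.022  0.002 -1.   ]
to go tool units [ 0.167 -0.213  1.642] turn 2.3
```

play_rows(deltas=[0,0.1,-0.05,0,0,0,0.1,-0.05,0,0,0,0,0,0.5,0,0,0,0,0.5,0,0,0,0,0.4,0,0,0,0,0.1,0,0,0,0,0,0])

```text
clock: 3.95
eef_pos: [0.588, -0.0179, 0.0677]
tool_rot: [0.999, -0.035, -0.006, -0.001]
ft_force: [0.2, 0.0, -0.2]
grip_width: -0.0002
```

```bash
python3 g.py 1.29 .023 .058
```

```text
clk 3.95 pos [ 0.588  -0.0179  0.0677] psi -4.0 j [-0.03  0.54  0.    1.05  0.    1.61] F [ 0.2  0.  -0.2] w -0.0 zaxis [-0.013  0.002 -1.   ]
to go tool units [-0.132 -0.37   0.164] turn 2.0
```

play_rows(deltas=[0,-0.06,-0.1,0.08,0,0,-0.06,-0.1,0.06,0,0,0,-0.1,0,0,0,0,-0.08,0,0,0,0.03,-0.1,0,-6,0,0.03,-0.1,0,-6])

```text
clock: 4.7
eef_pos: [0.588, 0.0166, 0.0621]
tool_rot: [0.997, 0.072, -0.004, 0.002]
ft_force: [-0.0, -4.1, -1.9]
grip_width: -0.0
```

```bash
for a in 1.4 1.5;do python3 g.py $a .020 .058;done
```

```text
clk 4.7 pos [0.588  0.0166 0.0621] psi 8.3 j [ 0.03  0.54 -0.01  1.03 -0.    1.46] F [-0.  -4.1 -1.9] w -0.0 zaxis [-0.007 -0.005 -1.   ]
to go tool units [-0.067  0.039  0.069] turn 8.0
clk 4.7 pos [0.588  0.0166 0.0621] psi 8.3 j [ 0.03  0.54 -0.01  1.03 -0.    1.46] F [-0.  -4.1 -1.9] w -0.0 zaxis [-0.007 -0.005 -1.   ]
to go tool units [-0.026 -0.05   0.068] turn 2.3
```

Contact shows about 4 N, as expected. I'll continue along the arc.

play_rows(deltas=[0,0.0,-0.1,0.02,-4,0,0.02,-0.1,0.02,-6,0,0.03,-0.1,0,-6,0,0.03,-0.1,0,-6,0,0.03,-0.1,0,-6,0,0.03,-0.1,0,-6,0,0.03,-0.1,0,-6])

```text
clock: 5.58
eef_pos: [0.5879, 0.0524, 0.0621]
tool_rot: [0.909, 0.417, -0.0, 0.013]
ft_force: [3.7, -3.1, -3.2]
grip_width: -0.0
```

```bash
for a in 2.1 2.3;do python3 g.py $a .020 .058;done
```

```text
clk 5.58 pos [0.5879 0.0524 0.0621] psi 49.3 j [ 0.1   0.53 -0.02  1.01 -0.02  0.81] F [ 3.7 -3.1 -3.2] w -0.0 zaxis [ 0.01  -0.023 -1.   ]
to go tool units [-0.021 -0.065  0.068] turn 8.9
clk 5.58 pos [0.5879 0.0524 0.0621] psi 49.3 j [ 0.1   0.53 -0.02  1.01 -0.02  0.81] F [ 3.7 -3.1 -3.2] w -0.0 zaxis [ 0.01  -0.023 -1.   ]
to go tool units [ 0.055 -0.244  0.063] turn -2.6
```

play_rows(deltas=[0,0.0,-0.1,0.03,-2,0,0.02,-0.1,0.02,-4,0,0.03,-0.1,0,-5,0,0.03,-0.1,0,-5,0,0.03,-0.1,0,-5,0,0.03,-0.1,0,-5,0,0.03,-0.1,0,-5,0,0.03,-0.1,0,-5])

```text
clock: 6.58
eef_pos: [0.5603, 0.0853, 0.0619]
tool_rot: [0.731, 0.682, 0.004, 0.021]
ft_force: [3.2, -0.6, -1.9]
grip_width: 0.0001
```

```bash
for a in 2.8 3.14;do python3 g.py $a .020 .058;done
```

```text
clk 6.58 pos [0.5603 0.0853 0.0619] psi 86.0 j [ 0.17  0.48 -0.12  0.95 -0.03  0.24] F [ 3.2 -0.6 -1.9] w 0.0 zaxis [ 0.035 -0.025 -0.999]
to go tool units [-0.016 -0.039  0.063] turn 5.5
clk 6.58 pos [0.5603 0.0853 0.0619] psi 86.0 j [ 0.17  0.48 -0.12  0.95 -0.03  0.24] F [ 3.2 -0.6 -1.9] w 0.0 zaxis [ 0.035 -0.025 -0.999]
to go tool units [ 0.074 -0.357  0.05 ] turn -14.0
```

play_rows(deltas=[0,0.01,-0.1,0.02,-4,0,0.02,-0.1,0.01,-4,0,0.03,-0.08,0,-4])

```text
clock: 6.95
eef_pos: [0.5479, 0.0913, 0.062]
tool_rot: [0.653, 0.757, 0.007, 0.025]
ft_force: [3.2, -1.5, -2.5]
grip_width: 0.0001
```

```bash
for a in 3.14;do python3 g.py $a .020 .058;done;python3 - <<'E'
from h import *
c=snap("wrist");cv2.imwrite("pics/w2.png",c["color"])
E
```

```text
clk 6.95 pos [0.5479 0.0913 0.062 ] psi 98.3 j [ 0.18  0.45 -0.17  0.92 -0.03  0.03] F [ 3.2 -1.5 -2.5] w 0.0 zaxis [ 0.047 -0.022 -0.999]
to go tool units [ 0.02  -0.144  0.06 ] turn -1.7
```

View pics/w2.png

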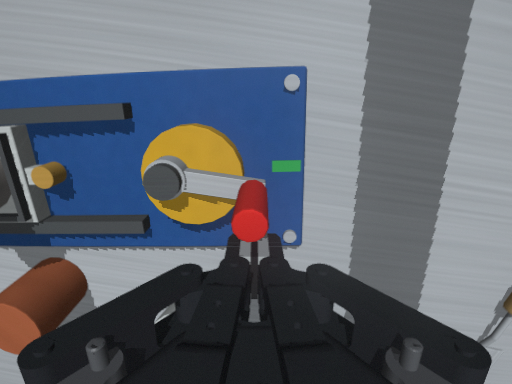

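The cam is close, with the lever still short of the green mark. Pin is at (162,181), green at (286,166), and post top at (250,226). I'll measure the angle.

Run:
```python
from wm import *
frame_angle(snap("wrist"),(250,226),(162,181),(286.5,166))
```

```text
post [0.5264 0.088 ] pin [0.5256 0.0343] green [0.5142 0.1089] pin-green 0.0754 yaw 1.723 r 0.0537 a 2.975
```

Both estimates agree on a ≈ 2.98, so about 8.6 mm of arc remains.

play_rows(deltas=[0,0.01,-0.08,0.01,-1,0,0.01,-0.08,0.01,-1,0,0,-0.04,0,0])

```text
clock: 7.42
eef_pos: [0.5378, 0.0923, 0.0621]
tool_rot: [0.641, 0.767, 0.01, 0.026]
ft_force: [4.1, 0.9, -0.9]
grip_width: 0.0001
```

```bash
python3 g.py 3.14 .020 .058;python3 - <<'E'
from wm import *
c=snap("wrist");h=cv2.cvtColor(c["color"],cv2.COLOR_BGR2HSV)[100:250,120:320]
def blobs(m):
    k,_,s,ce=cv2.connectedComponentsWithStats(m);i=1+np.argmax(s[1:,4]);return s[i]+[120,100,0,0,0],ce[i]+[120,100]
g=blobs(cv2.inRange(h,(45,80,60),(90,255,255)));print("green",g)
r=blobs(cv2.inRange(h,(0,170,60),(5,255,255))|cv2.inRange(h,(174,170,60),(180,255,255)));print("red",r)
d=blobs(cv2.inRange(h,(0,0,20),(180,70,80)));print("dark",d)
cv2.imwrite("pics/w3.png",c["color"])
E
```

```text
clk 7.42 pos [0.5378 0.0923 0.0621] psi 100.2 j [ 0.19  0.43 -0.2   0.9  -0.03  0.  ] F [ 4.1  0.9 -0.9] w 0.0 zaxis [ 0.052 -0.018 -0.998]
to go tool units [-0.023  0.02   0.07 ] turn 0.2
green (array([269, 174,  29,  12, 322]), array([282.46583851, 179.73602484]))
red (array([ 229,  180,   37,   62, 1789]), array([248.15539407, 212.06595864]))
dark (array([142, 176,  38,  36, 993]), array([160.775428  , 193.36354481]))
```

View pics/w3.png

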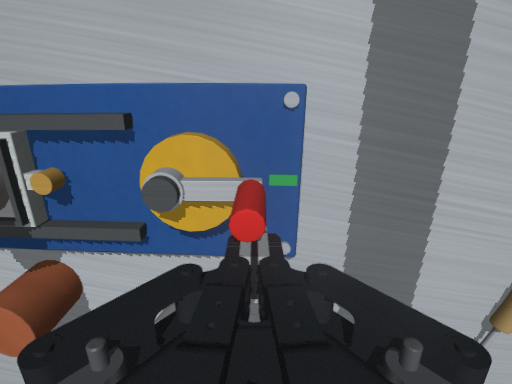

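The lever now looks parallel to the base edge and points at the green mark. Post top is at about (248,225), pin at (160,193), and green at (283,180). I'll check the angle.

Run:
```python
from wm import *
c=snap("wrist")
frame_angle(c,(248,224.5),(160,193.5),(283,180))
# fixture yaw from far base edges (z .012)
A,B=onz(c,0,85,.012),onz(c,305,84,.012);e=B-A;print("edge yaw",np.arctan2(e[1],e[0]))
A,B=onz(c,305,84,.012),onz(c,297,257,.012);e=A-B;print("end edge-90",np.arctan2(e[1],e[0])-np.pi/2,np.linalg.norm(e))
# lever bar edges, top z ~.04
for v1,v2 in((179,178.5),(202,200)):
    A,B=onz(c,185,v1,.04),onz(c,(262 if v1<190 else 232),v2,.04);e=B-A;print("lever dir",np.arctan2(e[1],e[0]))
```

```text
post [0.5159 0.0871] pin [0.5255 0.0339] green [0.5144 0.1085] pin-green 0.0754 yaw 1.719 r 0.054 a -3.11
edge yaw 1.7389455638742979
end edge-90 -4.522543351398561 0.12742900927621226
lever dir 1.7644239593492204
lever dir 1.8064546175997358
```

The angle estimates spread over about 3.11–3.2 rad around the low point. I'll back off, lift, and go behind the plate at a safe height.

play_rows(deltas=[0,0,0.15,0,0,0,0,0.25,0,0,0,0,0,-0.5,0,0,0,0,-0.7,0,0,0,0,-0.5,0,0,0,0,0,0])

```text
clock: 8.28
eef_pos: [0.549, 0.0959, 0.1602]
tool_rot: [0.641, 0.767, -0.002, 0.018]
ft_force: [0.7, -0.2, 0.3]
grip_width: -0.0002
```

```bash
cat > q.py <<'E'
from g import *
s=float(sys.argv[1]);z=float(sys.argv[2])
tell([*(O+(-.135+s)*f),z],np.degrees(Y))
E
python3 q.py -.045 .16
```

```text
clk 8.28 pos [0.549  0.0959 0.1602] psi 100.2 j [ 0.19  0.38  0.01  1.18 -0.03  0.01] F [ 0.7 -0.2  0.3] w -0.0 zaxis [ 0.025 -0.025 -0.999]
to go tool units [-5.213 -0.516  0.147] turn 0.1
```

play_rows(deltas=[0,-0.5,-0.05,0,0,0,-0.5,-0.05,0,0,0,-0.5,-0.05,0,0,0,-0.5,-0.05,0,0,0,-0.5,-0.05,0,0,0,-0.5,-0.05,0,0,0,-0.5,-0.05,0,0,0,-0.5,-0.05,0,0,0,-0.5,-0.05,0,0,0,-0.5,-0.05,0,0,0,0,0,0,0])

```text
clock: 9.65
eef_pos: [0.5563, -0.2132, 0.1428]
tool_rot: [0.642, 0.767, -0.017, -0.004]
ft_force: [-1.0, 0.4, -0.4]
grip_width: 0.0003
```

```bash
python3 q.py -.045 .036
python3 - <<'E'
from h import *
a=snap("wrist");b=snap("side");import pickle;pickle.dump(a,open("w4.pkl","wb"));pickle.dump(b,open("s4.pkl","wb"))
cr=cv2.resize(b["color"][165:265,190:310],(460,384),interpolation=cv2.INTER_CUBIC)
w=cv2.resize(a["color"],(340,255));w=cv2.copyMakeBorder(w,0,129,0,0,0)
cv2.imwrite("pics/w4.png",np.hstack([w,cr]))
E
```

```text
clk 9.65 pos [ 0.5563 -0.2132  0.1428] psi 100.2 j [-0.35  0.49  0.14  1.24 -0.03 -0.53] F [-1.   0.4 -0.4] w 0.0 zaxis [-0.028 -0.02  -0.999]
to go tool units [-0.099  0.331  1.772] turn 0.1
```

View pics/w4.png

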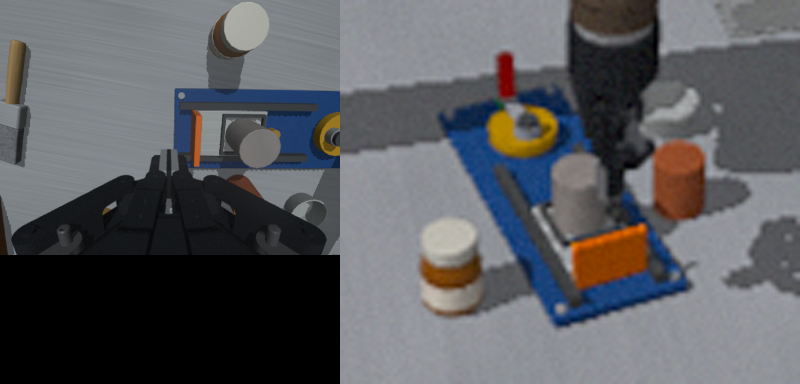

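The wrist view shows the tip behind the plate, but the side view shows the gripper still beyond the core. The side picture may be stale, or it may be perspective. I'll compare the projection before going on.

Run:
```python
from h import *
import pickle
b=pickle.load(open("s4.pkl","rb"));o=bot.get_obs();p=o["eef_pos"]
print("proj tcp",proj(b,[p,p+[0,0,.1]]),"in crop",(proj(b,[p])-[190,165])*3.84+[340,0], o["clock"],p)
n=snap("side");print("diff px vs earlier",int((np.abs(n["color"].astype(int)-b["color"])>40).any(2).sum()))
m=cv2.inRange(cv2.cvtColor(n["color"],cv2.COLOR_BGR2HSV)[170:260,200:300],(5,160,120),(16,255,255));print("orange px",cv2.countNonZero(m))
cr=cv2.resize(n["color"][165:265,190:310],(460,384),interpolation=cv2.INTER_CUBIC);cv2.imwrite("pics/s5.png",cr)
```

```text
proj tcp [[259.78917167 215.66183252]
 [259.56887534 191.06778005]] in crop [[607.9904192  194.54143687]] 9.75 [ 0.55629017 -0.21112195  0.14302539]
diff px vs earlier 84
orange px 365
```

View pics/s5.png

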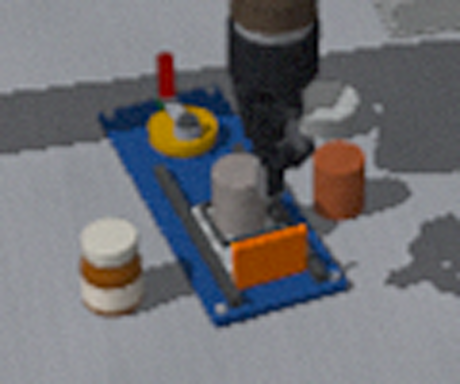

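The projection of the TCP matches the picture, so it was only perspective. I'll check the plate from the wrist view with a ray cast, then go down.

Run:
```python
from g import *
import pickle
c=pickle.load(open("w4.pkl","rb"))
h=cv2.cvtColor(c["color"],cv2.COLOR_BGR2HSV);m=cv2.inRange(h,(5,160,120),(16,255,255));m[:, :270]=0;m[260:]=0;m[:150]=0;m[:,330:]=0
q=cv2.findNonZero(m);r=cv2.boundingRect(q);print(r)
# rear top edge = left edge of orange
for z,pts in((.064,((r[0]+1,r[1]+2),(r[0]+10,r[1]+r[3]-2))),):
    for p in pts:
        P=onz(c,*p,z)[:2]-O;print(p,"fixture",np.array([P@f,P@l]).round(4))
print("pin etc core-top?",c["intrinsics"])
```

```text
(291, 166, 13, 85)
(292, 168) fixture [-0.1419  0.0429]
(301, 249) fixture [-0.1313 -0.0296]
pin etc core-top? [[275.73996087   0.         253.88659916]
 [  0.         275.73996087 188.54471801]
 [  0.           0.           1.        ]]
```

play_rows(deltas=[0,-0.1,0.14,0,0,0,-0.05,0.14,0,0,0,0,0,0.4,0,0,0,0,0.4,0,0,0,0,0.4,0,0,0,0,0.3,0,0,0,0,0.15,0,0,0,0,0,0])

```text
clock: 10.8
eef_pos: [0.5796, -0.2143, 0.0427]
tool_rot: [0.637, 0.771, -0.015, -0.002]
ft_force: [-0.9, -0.4, 0.3]
grip_width: -0.0004
```

```bash
python3 q.py -.0185 .036
```

```text
clk 10.8 pos [ 0.5796 -0.2143  0.0427] psi 100.9 j [-0.34  0.61  0.07  1.04 -0.03 -0.53] F [-0.9 -0.4  0.3] w -0.0 zaxis [-0.022 -0.02  -1.   ]
to go tool units [ 0.407 -0.094  0.108] turn 0.8
```

play_rows(deltas=[0,0.08,-0.04,0.06,0.4,0,0.08,-0.04,0.04,0.4,0,0.08,-0.04,0,0,0,0.06,0,0,0,0,0.06,0,0,0,0,0.06,0,0,0,0,0.06,0,0,0,0,0.06,0,0,0])

```text
clock: 11.8
eef_pos: [0.5682, -0.1853, 0.0392]
tool_rot: [0.643, 0.765, -0.016, 0.003]
ft_force: [0.2, -4.1, -0.4]
grip_width: -0.0
```

```bash
python3 q.py .0415 .036
```

```text
clk 11.8 pos [ 0.5682 -0.1853  0.0392] psi 99.9 j [-0.3   0.58 -0.01  0.99 -0.03 -0.47] F [ 0.2 -4.1 -0.4] w -0.0 zaxis [-0.016 -0.028 -0.999]
to go tool units [ 0.896 -0.003  0.031] turn -0.2
```

Contact again shows about 4 N. I'll push forward gently, keeping to the fixture's direction.

play_rows(deltas=[0,0.08,0,0,0,0,0.08,0,0,0,0,0.08,0,0,0,0,0.08,0,0,0,0,0.08,0,0,0,0,0.08,0,0,0,0,0.08,0,0,0,0,0.08,0,0,0])

```text
clock: 12.8
eef_pos: [0.5615, -0.1458, 0.0391]
tool_rot: [0.644, 0.765, -0.016, 0.004]
ft_force: [0.1, -4.4, 1.5]
grip_width: -0.0001
```

```bash
python3 q.py .0415 .036
```

```text
clk 12.8 pos [ 0.5615 -0.1458  0.0391] psi 99.9 j [-0.24  0.55 -0.06  0.97 -0.03 -0.41] F [ 0.1 -4.4  1.5] w -0.0 zaxis [-0.015 -0.03  -0.999]
to go tool units [ 0.229 -0.005  0.045] turn -0.2
```

play_rows(deltas=[0,0.06,0,0,0,0,0.06,0,0,0,0,0.06,0,0,0,0,0.06,0,0,0])

```text
clock: 13.3
eef_pos: [0.5593, -0.1334, 0.0393]
tool_rot: [0.644, 0.765, -0.018, 0.006]
ft_force: [1.6, -16.1, -1.1]
grip_width: 0.0002
```

```bash
python3 q.py .0415 .036
```

```text
clk 13.3 pos [ 0.5593 -0.1334  0.0393] psi 99.8 j [-0.21  0.54 -0.08  0.96 -0.04 -0.38] F [  1.6 -16.1  -1.1] w 0.0 zaxis [-0.014 -0.036 -0.999]
to go tool units [ 0.018 -0.005  0.054] turn -0.3
```

Force rose to 16 N at the predicted stop. One small confirming push.

play_rows(deltas=[0,0.05,0,0,0,0,0.06,0,0,0])

```text
clock: 13.55
eef_pos: [0.5593, -0.1337, 0.0395]
tool_rot: [0.646, 0.763, -0.023, 0.012]
ft_force: [0.5, -15.4, -0.5]
grip_width: -0.0001
```

```bash
python3 q.py .0415 .036
```

```text
clk 13.55 pos [ 0.5593 -0.1337  0.0395] psi 99.5 j [-0.21  0.54 -0.08  0.95 -0.05 -0.37] F [  0.5 -15.4  -0.5] w -0.0 zaxis [-0.012 -0.051 -0.999]
to go tool units [ 0.026 -0.004  0.058] turn -0.6
```

It is firmly stopped. Now I'll draw straight back, lift, and move clear.

play_rows(deltas=[0,-0.1,0,0,0,0,-0.3,0,0,0,0,-0.4,0,0,0,0,0,0,-0.5,0,0,0,0,-0.8,0,0,0,0,-0.8,0,0,-0.8,0,-0.5,0,0,-0.8,0,0,0,0,-0.8,0,0,0,0,0,0,0,0])

```text
clock: 14.8
eef_pos: [0.5947, -0.3176, 0.2034]
tool_rot: [0.643, 0.765, -0.017, 0.005]
ft_force: [0.1, -0.1, 0.1]
grip_width: 0.0001
```

Run:
```python
from h import *
import pickle
cr=[]
for n,(x0,y0,x1,y1) in(("scene",(170,130,310,260)),("side",(200,170,300,260))):
    c=snap(n);pickle.dump(c,open(n+"F.pkl","wb"));i=c["color"][y0:y1,x0:x1]
    i=cv2.resize(i,(400,int(400*(y1-y0)/(x1-x0))),interpolation=cv2.INTER_CUBIC);cr.append(cv2.copyMakeBorder(i,0,372-i.shape[0],0,0,0))
cv2.imwrite("pics/fin.png",np.hstack(cr))
```

```text
(no output)
```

View pics/fin.png

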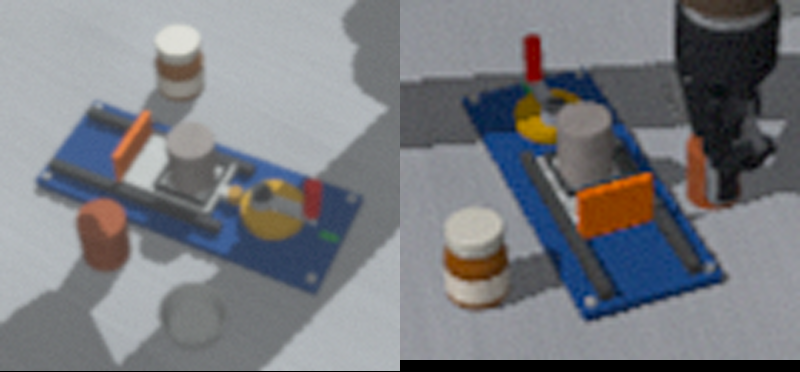

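The carriage is forward with the core upright in its nest, the lever is towards the green mark, and the bystanders haven't moved. I'll check the numbers.

Run:
```python
import p
from p import S,D
from g import *
import pickle
p.s=pickle.load(open("sceneF.pkl","rb"));p.d=pickle.load(open("sideF.pkl","rb"))
for n,a,b in(("post",(313,200),(533,58)),("pin",(263,191),(553,104)),("plate",(132,144),(616,204)),("core top",(191,137),(584,116))):
    P,e=p.tri(S(*a),D(*b));w=P[:2]-O;print("FINAL",n,P.round(4),"err",e.round(4),"fixture",round(w@f,4),round(w@l,4))
```

```text
scene [[0.631, -0.187], [0.501, -0.2], [0.456, 0.114], [0.579, 0.135]] ctr [ 0.5416 -0.0346] yaw 1.722 L 0.3214341646095501 W 0.13040308429100544 0.12454939391630046
side [[0.631, -0.195], [0.508, -0.219], [0.453, 0.104], [0.58, 0.124]] ctr [ 0.5429 -0.0465] yaw 1.735 L 0.32546075698875265 W 0.12482579566291745 0.12892965700504874
green [array([0.51463372, 0.10840323, 0.0125    ]), array([0.51606828, 0.11148234, 0.0125    ])]
post (array([0.58416711, 0.02838643, 0.0631274 ]), np.float64(0.0024165379427533765))
pin top (array([0.52813517, 0.03397124, 0.04666349]), np.float64(0.0029826874931614144))
plate (array([ 0.56451082, -0.17418414,  0.04007677]), np.float64(0.0022818131420297093))
core top (array([ 0.55240262, -0.10275481,  0.09177547]), np.float64(0.004583766855497287))
spare top (array([ 0.65333211, -0.07302974,  0.06374427]), np.float64(0.006291558200617471)) jar cap (array([ 0.42465527, -0.15088665,  0.07738158]), np.float64(0.004932282328618785))
tin top (array([0.67120499, 0.05066856, 0.04076878]), np.float64(0.006272033470046692))
FINAL post [0.5192 0.0893 0.0623] err 0.0022 fixture 0.1317 0.0001
FINAL pin [0.5277 0.0352 0.0457] err 0.0024 fixture 0.077 0.0013
FINAL plate [ 0.5542 -0.1162  0.043 ] err 0.0043 fixture -0.0767 0.0016
FINAL core top [ 0.5412 -0.0447  0.0897] err 0.0044 fixture -0.004 0.0019
```

```bash
python3 -c "
from h import *
print(bot.get_obs()['clock'],ticket.job_done())"
```

```text
the job is handed in; nothing more can be done
14.9 None
```

The job is done and handed in at 14.9 s. The cam is at its low point and the carriage is on its end stop. The arm stands clear, with the tip at 0.20 m height behind the fixture.

With the fingers shut, I pushed the red post counter-clockwise from about 1.3 rad to the low point, at about 4 N. I then backed off, lifted over, and pushed the rear face of the orange plate, again at about 4 N. At the stop the force rose to about 16 N and the tip went no further on a second small push.

**Last checks:**
- **Cam:** the post is 0.1 mm off the fixture's centre line, and 1.2 mm off relative to the measured pin, so the cam is within about 2° of low. Earlier close-up estimates spread between about 3.11 and 3.2 rad (the stop is at 3.2). They disagreed slightly on the fixture's yaw.
- **Carriage:** the plate moved 59 mm by camera against the nominal 60 mm, which is within the calibration error.
- **Core:** it stands upright in its nest, 73 mm ahead of the plate by camera against the nominal 70 mm.
- **Bystanders:** the spare core, tin and jar look unmoved. I did not recheck the meter, brush and spatula, but the arm never went near them.
- **Wrist force:** about 0 N after drawing clear.

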